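Tighten the carving clamp with a flat screwdriver

ROBOT

A 6-joint arm with a two-finger parallel gripper is mounted at the origin on the work surface. World frame = base frame: x ahead of the robot, y to its left, z up, the work surface at z = 0. Lengths are in m, angles in rad, forces in N, time in s.
With the tool pointing down it reaches from about 0.275 to 0.975 m from the base axis. Payload 8.4 kg.
Tool frame: the origin (TCP) lies on the centre line of the jaws, within the pads' length; the fingertips stand 8 mm ahead of it and the grasp point (between the pads) lies 11 mm behind it; z points along the fingers, y is the line along which they close (so a half turn about z gives the same grasp; the last joint's range is limited). The gripper opens to 92 mm and grips with 3 to 60 N. Pads are 20 mm wide; open, the fingers measure 128 mm over their backs; the gripper's body (75 mm by 189 mm) begins 69 mm behind the grasp point.
Start: joints at [-0.002, 0.353, 1.633, -0, 1.155, -0.002], TCP at [0.625, -0, 0.223] pointing down, gripper open.
Joint ranges: [-2.63, 2.63], [-0.92, 2.1], [0.06, 2.66], [-1.3, 4.44], [0, 2.69], [-3.02, 3.02]. Speed limits (rad/s): [2.22, 2.22, 2.79, 3.14, 3.14, 3.14].

INTERFACE

Orientations are given as a rotation vector (axis times angle).
In Python, from workcell import bot gives the robot as it stands. Calls block until the motion is done:
- bot.move_to(position, orientation): joint-space move of the TCP to a pose.
- bot.servo_line(position, rot=None, rate=0.15): straight line of the TCP; rot=None keeps the orientation; rate is the mean speed in m/s.
- bot.set_joints(angles): joint-space move.
- bot.grip(opening, f_grip=None): finger opening in m; f_grip is the grip in N (None keeps the last); returns when the fingers have stopped.
- bot.sleep(seconds).
- bot.solve_ik(position, orientation): joint angles nearest the present ones, or None.
- bot.observe(): the state.
- bot.camera(name): name is "scene" or "side" or "wrist"; returns a dict with "frame" (480x640x3 uint8, red, green, blue), "range_z" (480x640 float32, m along the optical axis (not along the pixel's ray), 0 where there is no reading), "fx", "fy", "cx", "cy" (pixels), "dist_coeffs" ([k1, k2, p1, p2, k3] as OpenCV has them; the pictures are not rectified), "T" (4x4, takes a point from camera to world coordinates). Camera axes: x right, y down, z forward; pixel columns grow to the right and rows downward; lengths in m; the calibration is good to about 2 mm. A picture is of the moment at which its call begins.
A pose or a line that the arm cannot do raises bot.MotionError and nothing moves.
- bot.job_done(): hands the job in; it is judged then, once.
The state is a dict: "time_s": time; "q": joint angles; "qd": joint speeds; "joint_efforts": joint torques, N m; "tool_pos": TCP position; "ee_rot": TCP orientation; "contact_force": force on the tool from outside, world axes, zero at the start; "torque": the same for the moment, N m; "opening": finger opening in m; "gripper_force": force on a finger pad.
Only numpy, scipy, OpenCV 4.12 (cv2) and the standard library are available. Lean on these libraries where they do the work, as an engineer would, in place of code of your own. Each camera call takes 0.05 s, during which the arm holds its last target. There are 200 camera calls.

TASK

Take the flat screwdriver from its wooden stand, feel its blade lightly into the slot of the sunken clamp screw and turn it clockwise until the jaw grips the stone snugly, without pressing the springy screw head down to its stop or crushing the soft stone. Then stand the screwdriver back in its stand. Move the jaw only with the screwdriver, and leave the small stone arch where it is.

Things in the scene. Friction and masses are not known exactly. Their poses are not given: they have to be found in the camera images.
- driver: Short flat screwdriver, 146 mm long, 0.14 kg, standing upright, blade down, in the stand. Origin at the middle of the blade's tip, z up along the shaft. Blade 18 mm wide along its x, 3 mm thick along its y, 16 mm tall; shaft 10 mm thick; square dark wooden handle 28 x 28 mm, flats across x and y, from z = 70 to 146 mm. The handle's lower end rests on the stand's top.
- blade_tip (a point): Middle of the screwdriver blade's tip.
- handle_grip (a point): A good place to grip the handle, 118 mm above the blade's tip.
- stand: Fixed square wooden block 70 x 70 x 78 mm high with one upright through-hole, 22 mm wide, in the middle of its top (3 mm chamfer) where the screwdriver belongs. Origin under its centre.
- stand_hole0 (a point): Centre of the hole's mouth, at the stand's top.
- clamp: Fixed carving clamp on a plywood board 260 x 200 x 18 mm; origin under the board's centre. Along its x: a dark steel housing 62 x 62 mm at x = -80 mm (top at z = 55 mm), the sliding jaw, the stone, and a fixed wooden jaw whose face is at x = 65 mm. The jaws are 34 mm high.
- screw_mouth (a point): Centre of the round 24 mm hole (2 mm chamfer) in the housing's top, axes as the clamp's. In it sits the screw: a 21 mm round head, its top 3 mm below the mouth, with a slot 5.4 mm wide, 5 mm deep, right across. At the start the slot lies within 0.6 rad either way of the clamp's x axis; the angle is not measured. The blade drops in only if lined up within about 0.13 rad and 1.2 mm.
- plunge (a joint): How far the screw head is pressed down on its spring, 0 to 0.008 m. The spring gives 4 N at 0 and 11 N at the stop; pressed to the stop (over 0.0075) counts as too hard. When the slot meets the blade the head springs up onto it.
- screw (a joint): Turn of the screw from its start, rad, clockwise from above; 0 at the start whatever the slot's angle, stop at 2.6. It takes 0.12 N m to turn; each rad moves the jaw 8 mm. Pad, stone and fixed jaw meet after about 0.63 rad (5 mm); from there the grip grows 64 N and the torque 0.5 N m per rad. Snug is 0.8 to 1.0 rad (10 to 25 N, 0.2 to 0.3 N m); past 1.25 rad the stone is crushed.
- jaw: Sliding wooden jaw 22 x 70 x 34 mm in all, with a cork pad on springs as its face (it gives up to 5.5 mm, 8 N per mm), moved along the clamp's +x by the screw; origin under its middle, the pad's face 11 mm further along x. The screw holds by itself and keeps up to 15 N of grip when the screwdriver is taken away.
- stone: Soft stone blank, 55 mm along the clamp's x, 48 mm across, 32 mm high with a smaller worked part to 48 mm, 0.3 kg, lying loosely between the jaws. Origin under its centre.
- figure: Finished small stone arch, 85 x 55 x 65 mm, standing loose on the table; leave it alone. Origin under its centre.
Not all that is in view belongs to the job. What is shaped like the driver but pink is not meant. What is shaped like the stone but yellow is not meant.

How it is judged:
By the outcome, as a careful person would: the job done as asked, in the order asked, and still so for the second after the job is handed in, with the robot touching nothing.
It also fails if it takes over 72 s, if anything falls off the work surface, if the arm or the gripper's body presses on something with over 40 N, if the wrist force passes 120 N, or if a joint passes its speed limit or range.

## Working session

There is one attempt and no reset: what is moved stays moved. The work goes in short steps, each a Python script; the robot and the scene stay as the last script left them, time stands still between calls to the robot, and variables do not carry over. Pictures are saved under pics/ and viewed, at most 10 in all, crops included, and the job is handed in when it is done.

```bash
mkdir -p pics; ls
cat > h.py <<'E'
import numpy as np, cv2
from workcell import bot
def snap(n,name):
    c=bot.camera(n); cv2.imwrite(f'pics/{name}.png',c['frame'][:,:,::-1]); np.savez(f'pics/{name}.npz',**c); return c
def cloud(c):
    K=np.array([[c['fx'],0,c['cx']],[0,c['fy'],c['cy']],[0,0,1.]])
    u,v=np.meshgrid(np.arange(640),np.arange(480))
    p=cv2.undistortPoints(np.stack([u,v],-1).reshape(-1,1,2).astype(float),K,np.array(c['dist_coeffs'],float)).reshape(480,640,2)
    z=c['range_z']; P=np.dstack([p[...,0]*z,p[...,1]*z,z])
    W=P@np.array(c['T'])[:3,:3].T+np.array(c['T'])[:3,3]; W[z==0]=np.nan
    return W
E
python3 - <<'E'
from h import *
for n in('scene','side'):
    c=snap(n,n+'0'); print(n,np.round(c['T'],3).tolist())
a=cv2.imread('pics/scene0.png');b=cv2.imread('pics/side0.png')
s=bot.observe(); print(s)
E
```

```text
pics
scene [[-0.513, 0.703, -0.493, 1.296], [0.858, 0.414, -0.303, 0.539], [-0.009, -0.578, -0.816, 1.311], [0.0, 0.0, 0.0, 1.0]]
side [[0.977, -0.176, 0.121, 0.446], [-0.213, -0.779, 0.589, -0.482], [-0.01, -0.601, -0.799, 0.856], [0.0, 0.0, 0.0, 1.0]]
{'time_s': 0.1, 'q': array([-2.39596245e-03,  3.53570030e-01,  1.63407349e+00, -5.99144682e-06,
        1.15521994e+00, -2.41143955e-03]), 'qd': array([-1.70845360e-05, -2.65184748e-03, -2.83838276e-04,  2.58101547e-05,
       -2.96766485e-03,  2.19739750e-04]), 'joint_efforts': array([-8.71753400e-04, -5.94903338e+01, -3.34933627e+01,  6.98069832e-02,
        1.83198228e-02, -2.35421521e-05]), 'tool_pos': array([6.24547036e-01, 1.68401199e-06, 2.21938429e-01]), 'ee_rot': array([-2.22078717e+00, -2.22082692e+00,  1.41381508e-03]), 'contact_force': array([ 0.20870471, -0.10147254, -0.13101234]), 'torque': array([ 0.02022349, -0.01579792, -0.06660328]), 'gripper_force': 0.0, 'opening': 0.09220168427696161}
```

View pics/scene0.png

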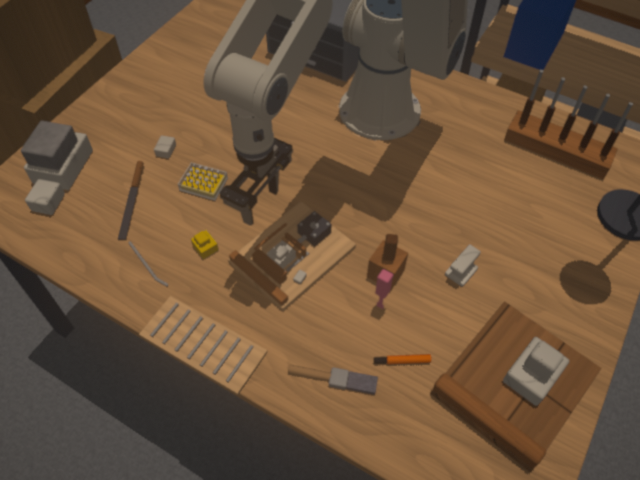

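View pics/side0.png

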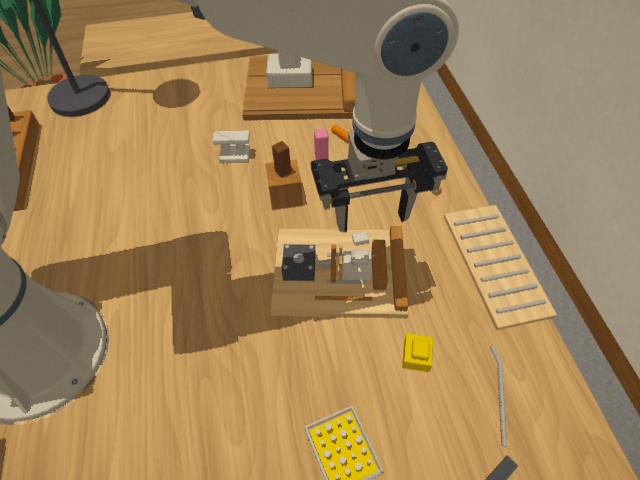

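The scene view shows the clamp at about (295,250), its housing at (315,228), the stand and driver at (388,258), and the pink decoy at (385,283). In the side view the housing is at (299,262), the stand at (284,185) with the driver's handle at (282,158), the arch at (232,146), and the pink decoy at (321,143).

Run:
```python
from h import *
for n,pts in(('side',[(299,258),(282,146),(275,172),(295,168),(321,132),(232,140),(352,240),(286,240),(286,300),(398,250)]),('scene',[(390,239),(314,222),(385,275),(388,268)])):
    W=cloud(dict(np.load(f'pics/{n}0.npz')))
    for u,v in pts: print(n,(u,v),np.round(W[v,u],4))
W=cloud(dict(np.load('pics/side0.npz')));f=np.load('pics/side0.npz')['frame']
# housing top
m=(abs(W[...,2]-.055)<.004)&(f.max(2)<80)
m[:,:270]=0;m[:,330:]=0;m[:230]=0;m[300:]=0
r=cv2.minAreaRect((W[m][:,:2]*1000).astype(np.float32));print('housing',m.sum(),r)
for n in('side','scene'):
    W=cloud(dict(np.load(f'pics/{n}0.npz')))
    for nm,z,x in(('handle',.154,.02),('standtop',.078,.05)):
        m=(abs(W[...,2]-z)<.004)&(np.hypot(W[...,0]-.5,W[...,1]+.2)<.15)
        P=W[m];
        if len(P): print(n,nm,len(P),cv2.minAreaRect((P[:,:2]*1000).astype(np.float32)),np.median(P,0))
```

```text
side (299, 258) [0.5072 0.0692 0.0492]
side (282, 146) [0.5159 0.2757 0.1552]
side (275, 172) [0.4955 0.2807 0.0795]
side (295, 168) [0.5399 0.2843 0.078 ]
side (321, 132) [0.6043 0.3102 0.1453]
side (232, 140) [0.4146 0.421  0.0636]
side (352, 240) [0.6253 0.1095 0.0199]
side (286, 240) [0.4913 0.14   0.0197]
side (286, 300) [0.4673 0.0005 0.0175]
side (398, 250) [0.7039 0.0496 0.0421]
scene (390, 239) [0.5162 0.2762 0.1556]
scene (314, 222) [0.4985 0.0638 0.0543]
scene (385, 275) [0.6033 0.3083 0.1477]
scene (388, 268) [0.5381 0.2909 0.0733]
housing 477 ((504.3220520019531, 60.91383361816406), (53.56657028198242, 60.99996566772461), 76.55323791503906)
```

```bash
cat >> h.py <<'E'
from scipy.spatial.transform import Rotation as R
def down(yaw):  # tool z down; tool x along world yaw
    c,s=np.cos(yaw),np.sin(yaw)
    return R.from_matrix(np.array([[c,s,0],[s,-c,0],[0,0,-1]])).as_rotvec()
def tcam():
    s=bot.observe(); T=np.eye(4);T[:3,:3]=R.from_rotvec(s['ee_rot']).as_matrix();T[:3,3]=s['tool_pos']
    return np.linalg.inv(T)@np.array(bot.camera('wrist')['T'])
def yaw_now():
    m=R.from_rotvec(bot.observe()['ee_rot']).as_matrix(); return np.arctan2(m[1,0],m[0,0])
E
python3 - <<'E'
from h import *
print(np.round(tcam(),4).tolist(), yaw_now())
E
```

```text
[[-0.0006, -0.9669, -0.2553, 0.0723], [1.0, -0.0005, -0.0005, 0.0008], [0.0004, -0.2553, 0.9669, -0.1613], [0.0, 0.0, 0.0, 1.0]] 1.5707678321729763
```

```bash
cat >> h.py <<'E'
TC=np.array([[0,-.9669,-.2553,.0723],[1,0,0,.0008],[0,-.2553,.9669,-.1613],[0,0,0,1]])
def look(p,h,yaw=np.pi/2):  # camera straight above p
    c,s=np.cos(yaw),np.sin(yaw)
    M=np.eye(4); M[:3,:3]=np.array([[s,-c,0],[-c,-s,0],[0,0,-1]]); M[:3,3]=np.array(p)+[0,0,h]
    T=M@np.linalg.inv(TC); bot.move_to(T[:3,3],R.from_matrix(T[:3,:3]).as_rotvec()); bot.sleep(.2)
E
python3 - <<'E'
from h import *
look([.503,.067,.055],.26); c=snap('wrist','w_screw'); print(c['fx'],c['cx'],c['cy'],np.round(c['T'],3).tolist())
look([.516,.278,.154],.26); snap('wrist','w_drv'); print(bot.observe()['time_s'])
a=cv2.imread('pics/w_screw.png');b=cv2.imread('pics/w_drv.png')
cv2.imwrite('pics/v3.png',np.hstack([a[60:420,120:520],b[60:420,120:520]]))
E
```

```text
357.1782547267107 316.3012307146008 241.71892258486395 [[1.0, 0.0, 0.002, 0.505], [0.0, -1.0, -0.001, 0.067], [0.002, 0.001, -1.0, 0.316], [0.0, 0.0, 0.0, 1.0]]
2.2333
```

View pics/v3.png

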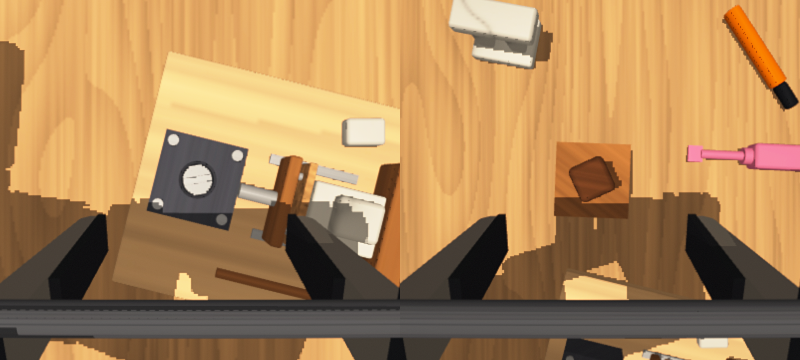

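The left half shows the housing with its round screw head at crop (197,180) and a dark slot line across it. The right half shows the handle as a rotated square at crop (594,180) on the stand, with the pink decoy upright to the right at about (750,155).

```bash
cat >> h.py <<'E'
def plane(c,uv,z):
    K=np.array([[c['fx'],0,c['cx']],[0,c['fy'],c['cy']],[0,0,1.]])
    p=cv2.undistortPoints(np.array(uv,float).reshape(-1,1,2),K,np.array(c['dist_coeffs'],float)).reshape(-1,2)
    T=np.array(c['T']); d=np.c_[p,np.ones(len(p))]@T[:3,:3].T; o=T[:3,3]
    return o+d*((z-o[2])/d[:,2])[:,None]
E
python3 - <<'E'
from h import *
c=dict(np.load('pics/w_drv.npz')); W=cloud(c)
m=abs(W[...,2]-.154)<.006; m&=np.hypot(W[...,0]-.516,W[...,1]-.278)<.04
print('handle',m.sum(),np.median(W[m],0),cv2.minAreaRect((W[m][:,:2]*1000).astype(np.float32)))
m=abs(W[...,2]-.078)<.005; m&=np.hypot(W[...,0]-.516,W[...,1]-.278)<.07
print('stand',m.sum(),cv2.minAreaRect((W[m][:,:2]*1000).astype(np.float32)))
c=dict(np.load('pics/w_screw.npz')); W=cloud(c);f=c['frame']
m=abs(W[...,2]-.055)<.004; m&=np.hypot(W[...,0]-.503,W[...,1]-.067)<.06
print('housing',m.sum(),np.median(W[m],0),cv2.minAreaRect((W[m][:,:2]*1000).astype(np.float32)))
b=(f.min(2)>140).astype(np.uint8); n,l,st,ce=cv2.connectedComponentsWithStats(b)
for i in range(1,n):
    if st[i,4]>15 and 260<ce[i][0]<380 and 180<ce[i][1]<300: print(st[i],ce[i],plane(c,[ce[i]],.052)[0])
p=f[215:265,292:342,::-1]; cv2.imwrite('pics/v4.png',cv2.resize(p,(600,600),interpolation=cv2.INTER_CUBIC))
E
```

```text
handle 1394 [0.51230641 0.27884221 0.15282384] ((512.2937622070312, 278.8310241699219), (28.060264587402344, 27.88177490234375), 24.70781898498535)
stand 4121 ((511.62158203125, 278.4986267089844), (70.17897033691406, 70.24600219726562), 87.72526550292969)
housing 6615 [0.50569271 0.0687616  0.05415167] ((505.9681091308594, 68.73165130615234), (62.31096267700195, 62.22187805175781), 76.0357894897461)
[264 188  21  32 434] [274.22580645 202.71428571] [0.47409825 0.09556882 0.052     ]
[288 194  11  11 100] [292.95 199.2 ] [0.48792645 0.09816592 0.052     ]
[352 210  11  11  99] [357.         215.08080808] [0.53524398 0.08645179 0.052     ]
[303 225  29  30 674] [316.99406528 239.28486647] [0.5056876  0.06856409 0.052     ]
[260 230  14   8  61] [266.57377049 233.81967213] [0.46845214 0.07259533 0.052     ]
[359 245  38  19 414] [377.25603865 254.33091787] [0.55023132 0.05745014 0.052     ]
[273 258  10   9  51] [278.07843137 261.29411765] [0.4769493  0.05230604 0.052     ]
[356 262  12   6  32] [360.875 265.875] [0.53811723 0.04891995 0.052     ]
```

View pics/v4.png

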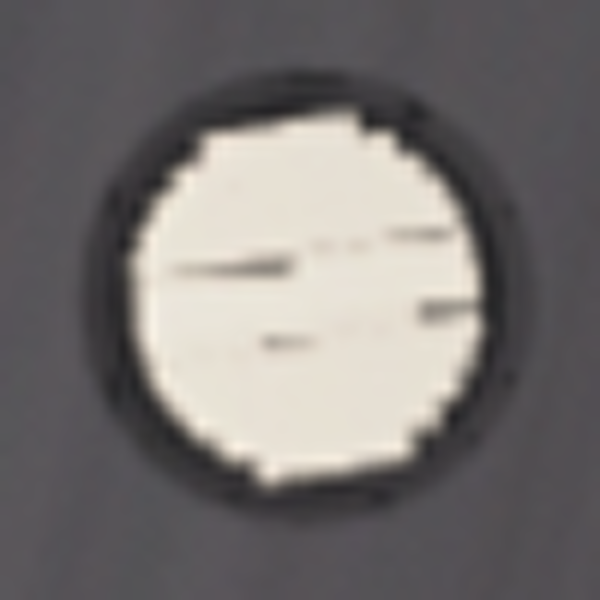

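The slot edges are visible and run about 0.14 rad up to the right, so the slot lies at a world angle of about +0.15 rad. The head is centred at about (0.5057, 0.0687). Next I grasp the handle, lift it, and check the blade.

Run:
```python
from h import *
y=np.radians(24.7); p=np.array([.5123,.2788,.115])
print(bot.solve_ik(p,down(y)))
bot.grip(.06,30); bot.move_to(p+[0,0,.12],down(y)); bot.servo_line(p,rate=.1)
print(bot.observe()['contact_force'])
bot.grip(.02,45); s=bot.observe(); print(s['opening'],s['gripper_force'],s['contact_force'],s['tool_pos'])
bot.servo_line(p+[0,0,.11],rate=.12); bot.sleep(.2); s=bot.observe(); print(s['contact_force'],s['tool_pos'],s['q'],s['time_s'])
snap('wrist','w_held'); snap('side','s_held')
a=cv2.imread('pics/w_held.png');b=cv2.imread('pics/s_held.png')
cv2.imwrite('pics/v5.png',np.hstack([a[100:460,120:520],cv2.resize(b[60:240,180:380],(400,360))]))
```

```text
[ 4.95817083e-01  4.12050154e-01  1.81557814e+00 -4.44089210e-16
  9.13964362e-01  1.63551708e+00]
[ 0.18501609 -0.00195855 -0.32944681]
0.027581180765487514 44.995940923690796 [0.23829151 0.01606704 0.38578303] [0.51235002 0.2788132  0.11510629]
[ 0.03398296 -0.70134149 -1.11745161] [0.5119795  0.27863866 0.22422439] [4.95834393e-01 2.87133175e-01 1.72307098e+00 1.49976886e-06
 1.13268564e+00 1.63553228e+00] 7.3833
```

View pics/v5.png

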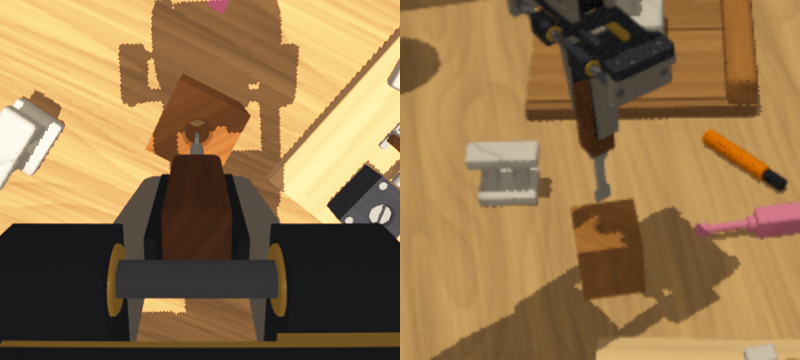

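The driver is held. In the wrist crop its tip is near (197,135) and looks thin, so the blade's width lies along tool x. In the side crop the blade at (603,190) hangs clear above the stand hole, with the width along roughly world x.

Run:
```python
from h import *
s=np.array([.5057,.0687]); y=.15
bot.move_to([*s,.224],down(y)); bot.servo_line([*s,.187],rate=.1); bot.sleep(.3)
o=bot.observe(); print(o['tool_pos'],o['contact_force'],o['torque'],o['time_s'],o['q'])
c=snap('wrist','w_hov'); snap('side','s_hov'); snap('scene','c_hov')
a=c['frame'][:,:,::-1]
b=cv2.imread('pics/s_hov.png')
cv2.imwrite('pics/v6.png',np.hstack([cv2.resize(a[150:300,235:395],(640,600),interpolation=cv2.INTER_CUBIC)]))
```

```text
[0.50602488 0.06875224 0.18750898] [-0.00713739 -0.6014775  -1.59777088] [0.03793875 0.02370308 0.01687816] 9.15 [1.32101012e-01 2.14693206e-01 1.91100903e+00 3.59350948e-06
 1.01494923e+00 1.55286776e+00]
```

View pics/v6.png

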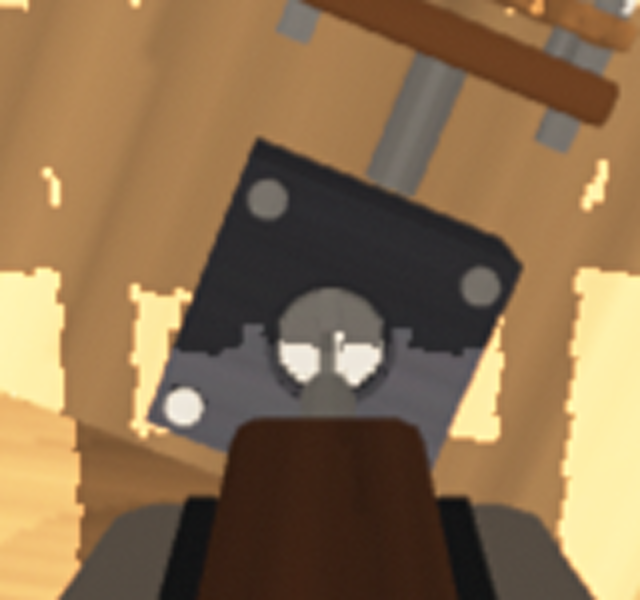

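The picture shows the tip hovering over the head: shaft at crop x≈328, head circle centred near x≈331, y≈340. I'll quantify both with the range image.

Run:
```python
from h import *
for n in('w_hov','s_hov','c_hov'):
    c=dict(np.load(f'pics/{n}.npz')); W=cloud(c)
    d=np.array([np.cos(.15),np.sin(.15)]);e=np.array([np.sin(.15),-np.cos(.15)])
    q=W[...,:2]-[.5060,.0687]; a=q@d;b=q@e;z=W[...,2]
    near=np.hypot(a,b)<.016
    print(n)
    for lo,hi in((.068,.08),(.08,.09),(.09,.098),(.1,.115),(.12,.14)):
        m=near&(z>lo)&(z<hi)
        if m.sum()>3: print(lo,m.sum(),'x',np.round(np.percentile(a[m],[2,50,98])*1e3,1),'y',np.round(np.percentile(b[m],[2,50,98])*1e3,1))
    m=near&(z<.2); print('minz tip',np.round(np.nanpercentile(z[near&(z>.062)],[0,2]),4))
    m=(abs(z-.0545)<.004)&(np.hypot(a,b)<.05); P=W[m]
    print('housing',m.sum(),cv2.minAreaRect((P[:,:2]*1000).astype(np.float32)),np.median(P[:,2]))
c=dict(np.load('pics/w_screw.npz'));W=cloud(c);q=W[...,:2]-[.5060,.0687]
r=np.hypot(*np.moveaxis(q,-1,0));print([ (k,np.round(np.nanmedian(W[...,2][(r>k)&(r<k+.002)]),4)) for k in(0,.004,.008,.0105,.014,.02)])
m=(r<.014)&(c['frame'].min(2)>140);print('head',cv2.minEnclosingCircle((W[m][:,:2]*1000).astype(np.float32)),W[m].mean(0))
```

```text
w_hov
0.08 12 x [8.6 8.9 9.2] y [-1.6 -0.5  0.7]
0.09 47 x [1.5 6.3 9.2] y [-4.6 -0.1  3.7]
0.1 81 x [1.6 4.2 5.1] y [-5.1 -0.8  4.1]
0.12 7 x [4.4 4.8 5.1] y [-2.6 -0.8  1.1]
minz tip [0.081 0.11 ]
housing 3930 ((506.0766906738281, 68.40214538574219), (62.023681640625, 62.20236587524414), 76.19898223876953) 0.05405798840023601
s_hov
0.08 27 x [-9.6 -1.7  6.7] y [-0.1  1.4  4.5]
0.09 16 x [-9.1 -3.4  7. ] y [-0.4  2.7  5.3]
0.1 27 x [-6.  -1.5  3.5] y [0.5 4.1 6.4]
0.12 26 x [-5.3 -2.   2.4] y [1.7 4.6 6.9]
minz tip [0.0809 0.0838]
housing 774 ((505.33258056640625, 67.51089477539062), (65.93929290771484, 62.178524017333984), 76.26578521728516) 0.05525027362461549
c_hov
0.08 7 x [-2.5  2.9  6.4] y [-3.8 -2.1  0.9]
0.09 9 x [-0.8  4.5  7.8] y [-4.6 -1.8  2.7]
0.1 16 x [-2.5  0.7  6. ] y [-5.8 -2.3  3.2]
0.12 16 x [-3.1  1.4  3.9] y [-5.7 -1.9  3. ]
minz tip [0.0807 0.0924]
housing 395 ((505.04132080078125, 68.52851867675781), (65.4871597290039, 64.9135513305664), 76.09102630615234) 0.054347472087342696
[(0, np.float64(0.0465)), (0.004, np.float64(0.0503)), (0.008, np.float64(0.0511)), (0.0105, np.float64(0.0501)), (0.014, np.float64(0.0542)), (0.02, np.float64(0.0541))]
head ((505.3432922363281, 68.2206802368164), 11.650148391723633) [0.50568177 0.06858325 0.04930078]
```

```bash
cat >> h.py <<'E'
def ft(base=None,n=5):
    L=[]
    for _ in range(n): s=bot.observe(); L.append(np.r_[s['contact_force'],s['torque']]); bot.sleep(.02)
    v=np.mean(L,0); return v if base is None else v-base
E
python3 - <<'E'
from h import *
c=dict(np.load('pics/w_screw.npz'));W=cloud(c);q=W[...,:2]-[.5058,.0686]
m=(np.hypot(q[...,0],q[...,1])<.0095)&(W[...,2]<.0488)
P=q[m];w,V=np.linalg.eigh(np.cov(P.T));v=V[:,1];th=np.arctan2(v[1],v[0]);th=(th+np.pi/2)%np.pi-np.pi/2
print('slot',m.sum(),th,np.sqrt(w),P.mean(0))
if abs(th-.15)>.1: th=.15
e=np.array([np.sin(.15),-np.cos(.15)]); p=np.array([.5057,.0687])+.0008*e
bot.servo_line([*p,.168],rot=down(th),rate=.06); bot.sleep(.2)
b=ft(); np.save('base.npy',b); print('base',b,bot.observe()['tool_pos'])
for z in np.arange(.163,.1505,-.001):
    bot.servo_line([*p,z],rate=.01); bot.sleep(.05); f=ft(b,3); print(round(z,4),bot.observe()['tool_pos'][2].round(4),f.round(2))
    if f[2]>5.5: break
print(bot.observe()['time_s'])
E
```

```text
slot 179 0.1656256003859755 [0.00156905 0.00540512] [-3.36512261e-05  3.65577461e-05]
base [-0.05906203 -0.03502105 -1.40950782  0.06679049  0.0912507   0.01061679] [0.50600239 0.06795101 0.16822051]
0.163 0.163 [ 0.11  0.29 -0.11  0.01  0.03 -0.02]
0.162 0.162 [ 0.48  0.21 -0.02 -0.01 -0.02 -0.02]
0.161 0.161 [-0.02  0.11 -0.42 -0.02  0.   -0.02]
0.16 0.16 [-0.27  0.12  0.45 -0.   -0.02 -0.01]
0.159 0.159 [ 0.24  0.2  -0.28 -0.03  0.   -0.01]
0.158 0.158 [-0.02  0.22 -0.01 -0.04  0.   -0.03]
0.157 0.157 [ 0.08 -0.31 -0.1  -0.02  0.02  0.  ]
0.156 0.156 [ 0.   -0.16  0.05 -0.04 -0.01 -0.01]
0.155 0.155 [ 0.33 -0.51 -0.08 -0.03 -0.01  0.01]
0.154 0.1541 [ 0.85  0.2   1.35  0.01 -0.06 -0.02]
0.153 0.1532 [-0.4  -0.03  4.11 -0.05  0.05  0.  ]
0.152 0.1521 [-0.16 -0.21  5.33 -0.04  0.01 -0.03]
0.151 0.1511 [ 0.42 -0.01  6.32 -0.01 -0.05 -0.01]
15.0
```

The blade has dropped into the slot: contact came at slot-bottom height, then the spring law appeared. Now I turn it in small steps, watching the torque.

Run:
```python
from h import *
b=np.load('base.npy'); y0=yaw_now(); p=bot.observe()['tool_pos'].copy(); p[2]=.152; p[:2]=[.5057+.00012,.0687-.0008]
t=0;k=0
while t<1.0:
    t+=.06 if t<.7 else .03
    try: bot.servo_line(p,rot=down(y0-t),rate=.05)
    except Exception as ex: print(ex); break
    bot.sleep(.05); f=ft(b,4); k+=1
    print(round(t,3),(y0-yaw_now()).round(3),f.round(2),bot.observe()['time_s'])
    if abs(f[5])>.20 or f[2]>8: break
```

```text
0.06 0.059 [ 0.01 -0.08  5.81 -0.02 -0.07 -0.03] 15.3667
0.12 0.118 [ 0.67 -0.17  5.28 -0.06 -0.06  0.01] 15.7333
0.18 0.178 [ 0.35  0.32  4.99 -0.03 -0.05  0.06] 16.1
0.24 0.238 [ 0.21 -0.17  5.11 -0.07 -0.06  0.08] 16.4667
0.3 0.298 [ 0.27  0.    5.33 -0.13 -0.05  0.09] 16.8333
0.36 0.358 [ 0.05 -0.37  5.35 -0.19 -0.03  0.08] 17.2
0.42 0.418 [-0.02 -1.12  5.33 -0.31 -0.03  0.09] 17.5667
0.48 0.478 [ 0.39 -1.02  5.56 -0.42 -0.01  0.07] 17.9333
0.54 0.538 [-0.07 -2.01  5.56 -0.49  0.04  0.11] 18.3
0.6 0.598 [-0.42 -1.6   5.07 -0.58  0.08  0.07] 18.6667
0.66 0.658 [ 0.04 -2.79  5.13 -0.7   0.14  0.08] 19.0333
0.72 0.718 [-0.22 -3.18  5.36 -0.77  0.17  0.12] 19.4
0.75 0.749 [-0.81 -3.16  5.6  -0.85  0.2   0.11] 19.7667
0.78 0.779 [-1.29 -3.04  5.19 -0.93  0.26  0.11] 20.1333
0.81 0.809 [-0.96 -3.66  5.77 -0.99  0.33  0.11] 20.5
0.84 0.839 [-1.25 -4.03  5.9  -1.04  0.38  0.11] 20.8667
0.87 0.869 [-1.67 -3.81  5.47 -1.06  0.44  0.13] 21.2333
0.9 0.899 [-1.79 -4.33  5.14 -1.12  0.48  0.11] 21.6
0.93 0.929 [-1.66 -3.54  5.46 -1.15  0.55  0.16] 21.9667
0.96 0.959 [-1.89 -4.27  5.33 -1.13  0.63  0.15] 22.3333
0.99 0.989 [-2.26 -4.07  5.14 -1.14  0.68  0.15] 22.7
1.02 1.019 [-2.97 -4.16  5.57 -1.12  0.74  0.18] 23.0667
```

```bash
cat > jaw.py <<'E'
from h import *
def jaw(n,c0=np.array([.5060,.0686]),yw=-.242):
    c=dict(np.load(f'pics/{n}.npz')); W=cloud(c)
    d=np.array([np.cos(yw),np.sin(yw)]);e=np.array([-np.sin(yw),np.cos(yw)])
    q=W[...,:2]-c0; a=q@d-.08; b=q@e; z=W[...,2]
    out=[]
    h=np.histogram(a[(abs(z-.052)<.004)&(abs(b)<.034)&(a>-.045)&(a<.1)],np.arange(-.045,.1,.002))
    return [(int(round(x*1e3)),int(k)) for x,k in zip(h[1],h[0]) if k>0]
E
python3 - <<'E'
from jaw import *
bot.sleep(.1); snap('side','s_t1'); snap('scene','c_t1'); c=snap('wrist','w_t1')
for n in('w_screw','w_hov','w_t1','s_hov','s_t1','c_hov','c_t1'): print(n,jaw(n))
a=cv2.imread('pics/s_hov.png')[200:330,260:430];b=cv2.imread('pics/s_t1.png')[200:330,260:430]
cv2.imwrite('pics/v7.png',cv2.resize(np.hstack([a,b]),(800,306)))
E
```

```text
w_screw [(-19, 38), (-17, 310), (-15, 237), (-13, 257), (-11, 239), (-9, 171), (-7, 4), (-3, 24), (-1, 174), (1, 148), (3, 119), (5, 5), (7, 79), (9, 92), (11, 91), (13, 104), (15, 97), (17, 113), (19, 102), (21, 149), (23, 39), (25, 21), (27, 20), (29, 21), (31, 25), (33, 24), (35, 26), (37, 35), (39, 34), (41, 40), (43, 38), (45, 42), (47, 51), (49, 49), (51, 54), (53, 51), (55, 48), (57, 46), (59, 52), (61, 3), (63, 57), (65, 347), (67, 266), (69, 238), (71, 245), (73, 249), (75, 222), (77, 249), (79, 236), (81, 243), (83, 235), (85, 206), (87, 158), (89, 47)]
w_hov [(-17, 190), (-15, 209), (-13, 211), (-11, 214), (-9, 206), (-7, 10), (-1, 198), (1, 209), (3, 207), (5, 16), (7, 93), (9, 137), (11, 133), (13, 144), (15, 142), (17, 143), (19, 138), (21, 132), (23, 62), (25, 50), (27, 50), (29, 53), (31, 48), (33, 46), (35, 55), (37, 48), (39, 52), (41, 49), (43, 55), (45, 53), (47, 44), (49, 49), (51, 49), (53, 49), (55, 59), (57, 98), (59, 148), (61, 21), (63, 55), (65, 295), (67, 268), (69, 245), (71, 269), (73, 248), (75, 262), (77, 251), (79, 261), (81, 259), (83, 268), (85, 257
[... 1877 characters left out ...]
), (53, 13), (55, 8), (57, 8), (59, 5), (61, 6), (63, 6), (65, 13), (67, 12), (69, 15), (71, 16), (73, 15), (75, 16), (77, 18), (79, 14), (81, 17), (83, 10), (85, 15), (87, 19), (89, 11), (91, 4)]
c_t1 [(-13, 3), (-11, 13), (-9, 13), (-7, 25), (-5, 15), (-3, 15), (-1, 2), (1, 5), (3, 10), (5, 16), (7, 15), (9, 8), (11, 9), (13, 11), (15, 8), (17, 9), (19, 3), (21, 6), (23, 2), (25, 3), (27, 4), (29, 2), (31, 6), (33, 3), (35, 4), (37, 3), (39, 3), (41, 4), (43, 2), (45, 1), (47, 5), (49, 2), (51, 8), (53, 3), (55, 12), (57, 8), (59, 10), (61, 8), (63, 7), (65, 12), (67, 14), (69, 20), (71, 16), (73, 13), (75, 14), (77, 13), (79, 19), (81, 15), (83, 16), (85, 16), (87, 17), (89, 14), (91, 1)]
```

View pics/v7.png

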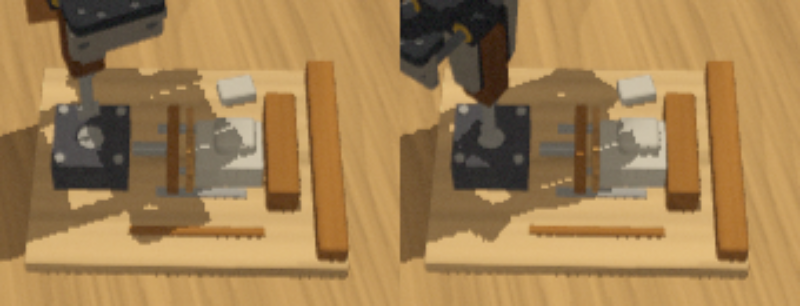

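The jaw has advanced about 6 mm (about 0.76 rad) and, in the right-hand picture at (590,150), its pad is on the stone. I need a little more, about 0.1 rad, after relieving the side load.

```bash
cat >> jaw.py <<'E'
def edge(n,c0=np.array([.5060,.0686]),yw=-.242):
    c=dict(np.load(f'pics/{n}.npz')); W=cloud(c)
    d=np.array([np.cos(yw),np.sin(yw)]);e=np.array([-np.sin(yw),np.cos(yw)])
    q=W[...,:2]-c0; a=q@d-.08; b=q@e; z=W[...,2]
    m=(abs(z-.052)<.004)&(abs(b)<.03)&(a>-.03)&(a<.002)
    r=(abs(z-.052)<.006)&(abs(b)<.03)&(a>.063)&(a<.095)   # fixed jaw as reference
    f=lambda v:np.mean(np.percentile(v,[3,97]))
    return round(f(a[m])*1e3,2),round(f(a[r])*1e3,2)
E
python3 - <<'E'
from jaw import *
b=np.load('base.npy'); y=yaw_now(); p=np.array([.50582,.0679,.152]); p[:2]+=.0006*np.array([-.57,-.82])
bot.servo_line(p,rate=.01); bot.sleep(.1); print(ft(b,6).round(2))
for n in('s_hov','s_t1','w_screw','w_hov','w_t1'): print(n,edge(n))
for i in range(1,4):
    bot.servo_line(p,rot=down(y-.03*i),rate=.05); bot.sleep(.05); f=ft(b,8); print(i,f.round(3))
    if abs(f[5])>.23: break
bot.sleep(.1)
snap('side','s_t2');snap('wrist','w_t2')
for n in('s_t2','w_t2'): print(n,edge(n))
print(bot.observe()['time_s'])
E
```

```text
[-1.94 -1.82  5.32 -0.45  0.52  0.17]
s_hov (np.float64(-7.67), np.float64(77.31))
s_t1 (np.float64(-6.67), np.float64(76.67))
w_screw (np.float64(-7.79), np.float64(76.59))
w_hov (np.float64(-7.41), np.float64(77.1))
w_t1 (np.float64(-5.75), np.float64(76.59))
1 [-1.192 -1.222  5.061 -0.252  0.418  0.181]
2 [-1.122 -0.603  5.271 -0.116  0.329  0.186]
3 [-0.946 -0.16   5.247 -0.052  0.255  0.208]
s_t2 (np.float64(-5.43), np.float64(76.74))
w_t2 (np.float64(-5.19), np.float64(76.62))
25.2667
```

```bash
sed -i 's/(a>-.03)&(a<.002)/(a>-.021)\&(a<.0016)\&(abs(b)>.008)/; s/abs(z-.052)<.004)&(abs(b)<.03)&(a>-.021/abs(z-.052)<.003)\&(abs(b)<.03)\&(a>-.021/' jaw.py
python3 - <<'E'
from jaw import *
for n in('s_hov','s_t1','s_t2','w_screw','w_hov','w_t1','w_t2'):
    print(n,edge(n),[x for x in jaw(n) if -22<x[0]<9])
E
```

```text
s_hov (np.float64(-7.68), np.float64(77.31)) [(-17, 28), (-15, 28), (-13, 28), (-11, 27), (-9, 26), (-3, 3), (-1, 28), (1, 32), (3, 22), (5, 3), (7, 20)]
s_t1 (np.float64(-6.67), np.float64(76.67)) [(-11, 28), (-9, 28), (-7, 28), (-5, 28), (-3, 25), (3, 8), (5, 32), (7, 31)]
s_t2 (np.float64(-5.41), np.float64(76.74)) [(-11, 14), (-9, 27), (-7, 29), (-5, 30), (-3, 28), (-1, 24), (3, 8), (5, 31), (7, 33)]
w_screw (np.float64(-8.03), np.float64(76.59)) [(-19, 38), (-17, 310), (-15, 237), (-13, 257), (-11, 239), (-9, 171), (-7, 4), (-3, 24), (-1, 174), (1, 148), (3, 119), (5, 5), (7, 79)]
w_hov (np.float64(-7.64), np.float64(77.1)) [(-17, 190), (-15, 209), (-13, 211), (-11, 214), (-9, 206), (-7, 10), (-1, 198), (1, 209), (3, 207), (5, 16), (7, 93)]
w_t1 (np.float64(-5.72), np.float64(76.59)) [(-11, 240), (-9, 269), (-7, 268), (-5, 265), (-3, 260), (-1, 38), (3, 148), (5, 275), (7, 265)]
w_t2 (np.float64(-5.19), np.float64(76.62)) [(-11, 165), (-9, 267), (-7, 259), (-5, 270), (-3, 256), (-1, 106), (3, 156), (5, 263), (7, 262)]
```

The pad-compression, displacement and torque estimates agree on about 0.86 rad, or about 15 N, which is snug. I'll unload the blade, lift it out and return it to the stand.

Run:
```python
from h import *
b=np.load('base.npy'); s=bot.observe(); p=s['tool_pos'].copy(); y=yaw_now()
for a in(.05,.1):
    bot.servo_line(p,rot=down(y+a),rate=.05); bot.sleep(.05); print(ft(b,4).round(2))
p[2]=.158; bot.servo_line(p,rate=.02); print(ft(b,4).round(2))
p[2]=.23; bot.servo_line(p,rate=.1)
h=np.array([.5123,.2788]); Y=np.radians(24.7)
bot.move_to([*h,.23],down(Y)); bot.sleep(.3); print(bot.observe()['tool_pos'],bot.observe()['time_s'])
c=snap('wrist','w_ret'); snap('side','s_t3')
cv2.imwrite('pics/v8.png',np.hstack([cv2.resize(cv2.imread(f'pics/{n}.png')[150:300,245:395],(400,400),interpolation=cv2.INTER_CUBIC) for n in('w_held','w_ret')]))
for n in('w_held','w_ret'):
    W=cloud(dict(np.load(f'pics/{n}.npz'))); d=np.array([np.cos(Y),np.sin(Y)]);e=np.array([np.sin(Y),-np.cos(Y)])
    q=W[...,:2]-h;a=q@d;bb=q@e;z=W[...,2]; m=(np.hypot(a,bb)<.016)&(z>.09)&(z<.16)
    print(n,m.sum(),z[m].min(),np.percentile(a[m],[2,98]),np.percentile(bb[m],[2,50,98]))
from jaw import edge; print(edge('s_t3'))
```

```text
[-0.78 -0.08  5.27  0.01  0.18  0.08]
[-0.38 -0.03  5.05  0.04  0.1   0.02]
[ 0.45  0.39  0.28  0.17 -0.12 -0.01]
[0.51258445 0.27785052 0.23013107] 28.5583
w_held 178 0.11671935014773943 [0.00113805 0.00849602] [-0.00473166  0.00017763  0.00443425]
w_ret 161 0.12357268710376262 [0.00145544 0.00898609] [-0.00380139  0.00113752  0.0054024 ]
(np.float64(-5.43), np.float64(76.69))
```

View pics/v8.png

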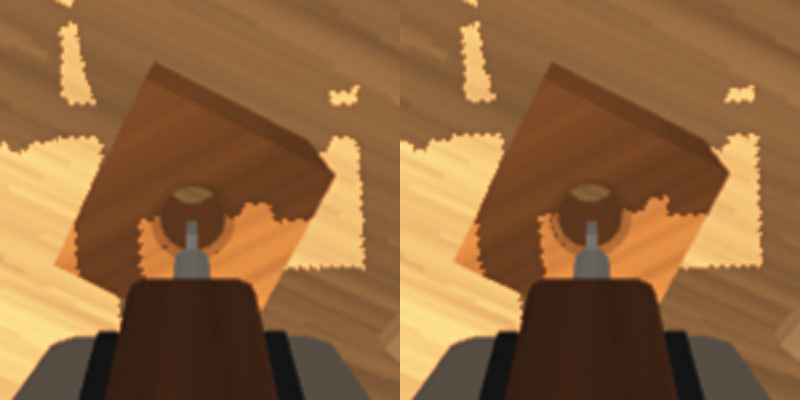

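Both views look the same: the blade is at crop (192,235) and (592,235), over the hole mouth. The driver hasn't shifted in the grip, and the jaw held. Now I lower it.

Run:
```python
from h import *
b=np.load('base.npy'); h=np.array([.5121,.2789]); Y=np.radians(24.7)
bot.servo_line([*h,.205],rot=down(Y),rate=.06); bot.sleep(.3); print(bot.observe()['tool_pos'])
for z in list(np.arange(.195,.119,-.01))+[.118,.117,.1162,.1155,.115,.1145]:
    bot.servo_line([*h,z],rate=.05); f=ft(b,3); print(round(z,4),f.round(2))
    if f[2]>3 or np.hypot(*f[:2])>6: break
print(bot.observe()['tool_pos'],bot.observe()['time_s'])
```

```text
[0.51227704 0.27899264 0.20531567]
0.195 [-0.36  0.17  0.12 -0.05 -0.04 -0.03]
0.185 [ 0.09  0.17  0.05 -0.03 -0.02 -0.03]
0.175 [-0.66  0.13  0.   -0.04 -0.03 -0.02]
0.165 [ 0.11  0.42  0.14 -0.03 -0.   -0.01]
0.155 [ 0.13 -0.24 -0.69 -0.06 -0.02  0.01]
0.145 [-0.21  0.19 -0.12 -0.03  0.01 -0.01]
0.135 [-0.29 -0.01  0.07 -0.03 -0.06  0.02]
0.125 [ 0.06  0.27 -0.01 -0.05 -0.01 -0.03]
0.118 [-0.26  0.11  0.19 -0.06 -0.    0.02]
0.117 [-0.09  0.13 -0.11 -0.05 -0.03 -0.01]
0.1162 [ 0.1  -0.16  0.24 -0.03 -0.   -0.01]
0.1155 [ 0.37 -0.41  0.1  -0.02 -0.02 -0.02]
0.115 [ 0.04  0.17  1.38 -0.05  0.04 -0.01]
0.1145 [-0.86 -1.23  7.   -0.19  0.34 -0.01]
[0.51221452 0.27893968 0.115074  ] 34.5667
```

Seated. I release, back off and check.

Run:
```python
from jaw import *
h=bot.observe()['tool_pos'].copy(); bot.servo_line([h[0],h[1],.1152],rate=.02)
bot.grip(.06); bot.servo_line([h[0],h[1],.24],rate=.12); 
look([.512,.279,.154],.26); snap('wrist','w_end')
look([.51,.07,.055],.28); snap('wrist','w_end2')
c=snap('side','s_end'); print(edge('s_end'),edge('w_end2'),[x for x in jaw('w_end2') if -22<x[0]<9])
W=cloud(dict(np.load('pics/w_end.npz'))); m=(abs(W[...,2]-.154)<.006)&(np.hypot(W[...,0]-.512,W[...,1]-.279)<.04)
print(np.median(W[m],0),W[m][:,2].std(),cv2.minAreaRect((W[m][:,:2]*1000).astype(np.float32)),bot.observe()['time_s'])
cv2.imwrite('pics/v9.png',np.hstack([cv2.imread(f'pics/{n}.png')[60:420,120:520] for n in('w_end','w_end2')]))
```

```text
(np.float64(-5.43), np.float64(76.61)) (np.float64(-5.36), np.float64(76.8)) [(-11, 119), (-9, 146), (-7, 132), (-5, 135), (-3, 121), (-1, 37), (3, 112), (5, 147), (7, 153)]
[0.51231027 0.27953507 0.15282093] 0.0011583445977908877 ((512.011962890625, 279.2160949707031), (27.915590286254883, 27.959613800048828), 24.80857276916504) 39.4
```

View pics/v9.png

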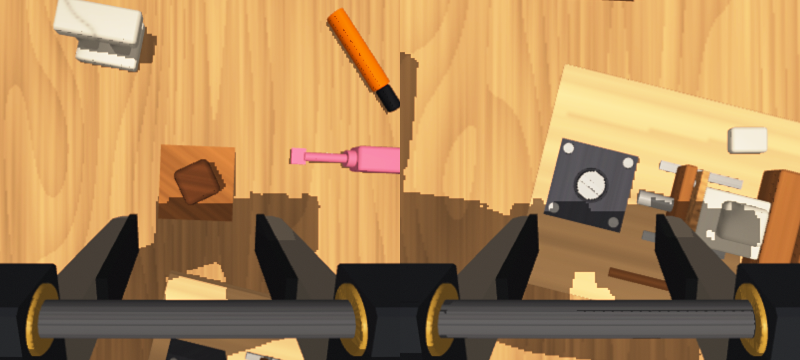

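The driver stands upright in its stand at crop (200,182), the arch and decoy are unmoved, and the pad presses the stone at (710,190). One last number before handing in: the slot's turn from the range image.

Run:
```python
from h import *
def slot(n):
    W=cloud(dict(np.load(f'pics/{n}.npz')));q=W[...,:2]-[.5058,.0686]
    m=(np.hypot(q[...,0],q[...,1])<.0095)&(W[...,2]<.0488); P=q[m];w,V=np.linalg.eigh(np.cov(P.T));v=V[:,1]
    return (np.arctan2(v[1],v[0])+np.pi/2)%np.pi-np.pi/2, m.sum(),np.sqrt(w)
a,b=slot('w_screw'),slot('w_end2'); t=a[0]-b[0]; print(a,b,'turn',t)
if .81<t<.97: bot.job_done(); print('handed in')
```

```text
(np.float64(0.1656256003859755), np.int64(179), array([0.00156905, 0.00540512])) (np.float64(-0.6872296440820893), np.int64(156), array([0.00156474, 0.00544149])) turn 0.8528552444680648
the job is handed in; nothing more can be done
handed in
```

I turned the clamp screw about 0.85 rad clockwise (snug is 0.8 to 1.0), giving roughly 15 N of grip on the stone. The screwdriver is back upright in its stand, the stone arch was not disturbed, and the job was handed in at about 39 s.

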